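# Reset an engraver hood's strut, then hold the hood just below balance

## Task

The sprung strut of the small circuit-board engraver has gone slack. With the hood shut, turn the black handwheel on its adjuster column clockwise (seen from above) until the wheel's white line first comes round to the red pointer on the silver ring below it; leave the ring as it is set. Then take the hood by its steel bar, raise it just past its balance point, to 50 to 65 degrees open, so that the strut takes over, ease it back to just below the balance point, 35 to 41 degrees open, and finish still holding it there steady by the bar while I pin the stay; do not let it swing wide open, and leave the other things on the bench alone.

Things in the scene. Friction and masses are not known exactly. Their poses are not given: they have to be found in the camera images.
- engraver: circuit-board engraver, fixed: light grey tub 240 mm deep (x), 280 wide (y), 99 tall; hinged hood with clear windows on it, top at 145 mm, 270 wide. Origin: centre of the tub's underside on the bench. x points from its front (facing the robot) to its hinge side, y to its left, z up; yaw up to 15 degrees either way. A grey adjuster column stands on its right (-y) side with a black handwheel on top.
- wheel_centre (a point): centre of the handwheel's rim, 170 mm above the bench, 15 mm ahead (-x) and 200 mm right (-y) of the engraver's origin; axes as the engraver's, does not turn. Vertical axis. Plain black disc 60 mm across, rim from 8 mm below to 7 mm above this point, free all round; a silver scale ring (80 mm across) lies 33 mm below; the hood's side is 65 mm to its left, its top 25 mm lower.
- handwheel (a joint): wheel angle in rad, grows clockwise seen from above; 0: its white line points to the engraver's front (-x). Starts at -3.5, stops at -4.6 and 1.9. Stays where left (friction 0.15 N m). The white line is at the red pointer when this equals joint scale_ring. Its screw moves the sprung strut's lower end (2.5 mm/rad): more clockwise, stronger strut.
- lift_bar: steel grip tube, 14 mm thick, 106 mm long, turning freely about its own axis (y) between two black posts, parallel to the hinge, on the hood's top near the front edge. Origin: its middle, 36 mm above the hood's top face (free beneath), 17 mm behind the front edge, 181 mm above the bench when shut. Only its position tells the hood's angle. Fingers that hold it need not turn as the hood swings.
- hinge_axis (a point): middle of the hood's hinge axis, 100 mm above the bench, 105 mm behind (+x) the engraver's origin; axes as the engraver's, hinge along y. With the hood shut the bar's middle lies 205 mm ahead of it (-x) and 81 mm above it.
- hood (a joint): hood angle in rad, 0 shut, grows as its front rises and swings back (+x); stop at 1.5. 0.87 kg, carried partly by a sprung strut. With the wheel set it balances at 0.79 rad (45 degrees, within 2): lower it falls shut, higher it swings open by itself; slack strut: some 8 degrees higher. Shut, it takes 2.5 N up on the bar; near balance the bar pulls with less than 1 N.
- scale_ring (a joint): angle in rad of the silver scale ring under the wheel, which carries the red pointer; counted as the wheel's, 0: pointer to the engraver's front (-x). Set differently each time, -0.8 to 0.8; stiff (1 N m), leave it as it is. Marks every 20 degrees.
- white_line (a point): point of the white line on the handwheel's rim, 30 mm from its axis; turns with the wheel
- red_pointer (a point): point on the scale ring 30 mm from the wheel's axis, on the line of the small red pointer (the pointer itself reaches from 31 to 43 mm), 31 mm below the rim's centre
- tape_green: bystander: roll of green tape, 58 mm across, 18 mm high, lying loose left of the machine; origin at its underside's centre. The other clutter on the bench stands well clear of the machine.

How it is judged:
By the outcome, as a careful person would: the job done as asked, in the order asked, and still so for the second after the job is handed in, while the arm keeps its last pose, push and grip.
It also fails if it takes over 61 s, if anything falls off the work surface, if the arm or the gripper's body presses on something with over 40 N, if the wrist force passes 120 N, or if a joint passes its speed limit or range.

## Robot

A 6-joint arm with a two-finger parallel gripper is mounted at the origin on a cart in front of the work surface, level with it; the furniture and walls round the work are solid. World frame = base frame: x ahead of the robot, y to its left, z up, the work surface at z = 0. Lengths are in m, angles in rad, forces in N, time in s.
With the tool pointing down it reaches from about 0.35 to 0.85 m from the base axis. Payload 8.1 kg.
Tool frame: the origin (TCP) lies between the finger pads; the fingertips stand 22 mm ahead of it and the grasp point (between the pads) lies 3 mm ahead of it; z points along the fingers, x is the direction in which the jaws open and shut, and the axes are right-handed (so a half turn about z gives the same grasp; the last joint's range is limited). The gripper opens to 85 mm and grips with 20 to 120 N. Pads are 22 mm wide; open, the fingers measure 114 mm over their backs; the gripper's body (76 mm by 85 mm) begins 54 mm behind the grasp point. The pads swing forward as they close: fully open they stand 13 mm farther back than shut.
Start: joints at [-1.201, 0.13, 1.488, -0, 1.523, -0.085], TCP at [0.264, -0.539, 0.253] pointing down, gripper open.
Joint ranges: [-2.96, 2.96], [-0.89, 2.26], [0.02, 2.5], [-1.34, 4.48], [0, 2.73], [-2.66, 2.66]. Speed limits (rad/s): [2.39, 2.39, 2.79, 3.14, 3.14, 3.14].

## Interface

Orientations are given as [roll, pitch, yaw] about the fixed x, y, z axes, in that order (R = Rz(yaw) Ry(pitch) Rx(roll)).
In Python, from rig import r gives the robot as it stands.
- The arm moves only by the tool jog_arm, never from a script. Its argument "plan" is a list of rows, each a list of 3 entries, a list of its own where there are three numbers: the shift along the world's x, y, z in m, then the turn, a rotation vector about the world's x, y, z in rad, then the finger opening in m, from 0 to 0.0854. In form: [[[x, y, z], [rx, ry, rz], hand], ...]. A call has 1 to 20 rows; each row is the pose to reach, as a shift and turn from the pose measured when the call began; what a row does not reach only later rows make up. A row lasts 1/8 s, in which the tool goes at most 62.5 mm and 10.7 degrees, less where a joint would pass 70% of its speed; a pose out of reach is approached as far as the arm can. A call with a gripper value outside its range is refused whole. The fingers move at their own pace and stop on an object; "grip_force" is the grip in N (left out, the last holds). Time passes only in rows, so rows that repeat a pose let the fingers close. It gives the time, the measured TCP pose, the force and the opening at its end, in the units of the state.
- r.sense(): the state, without advancing time (a new reading comes with each control period).
- r.get_image(name): name is "scene" or "side" or "wrist"; returns a dict with "image" (480x640x3 uint8, red, green, blue), "fov_y" (degrees; the focal length in pixels is half the picture's height over the tangent of half this angle, whatever the lens; pixels are square), "cx", "cy" (the principal point, pixels), "origin" and "orientation" of the camera in the world. Camera axes: x right, y up, looking along -z (the intrinsics and any distortion apply to the point x, -y, -z); pixel columns grow to the right and rows downward; lengths in m; the calibration is good to about 2 mm. A picture is of the moment at which its call begins. There is no depth.
- r.hand_in(): hands the job in, once; it reports no verdict.
The state is a dict: "t": time; "joint_pos": joint angles; "qd": joint speeds; "joint_efforts": joint torques, N m; "ee_pos": TCP position; "eef_rot": TCP orientation; "contact_force": force on the tool from outside, world axes, zero at the start; "moment": the same for the moment, N m; "gripper_width": finger opening in m.
Only numpy, scipy, OpenCV 4.12 (cv2) and the standard library are available. Lean on these libraries where they do the work, as an engineer would, in place of code of your own. Each camera call takes 0.05 s, during which the arm holds its last target.

## Working session

There is one attempt and no reset: what is moved stays moved. The work goes in short steps, Python scripts to look and compute and a tool call to move; the robot and the scene stay as the last step left them, time stands still between calls to the robot, and variables do not carry over. Pictures are saved under pics/ and viewed, and the job is handed in when it is done.

Besides the shell and the picture viewer there is one more tool, called after "Request:" as a command line: name --argument value ..., lists and objects as JSON in quotes. jog_arm: Moves the arm, as the interface text tells. Its arguments: {"type":"object","properties":{"plan":{"type":"array"},"grip_force":{"type":"number"}},"required":["plan"]}

```bash
mkdir -p pics; ls; python3 - <<'E'
from rig import r
import cv2, pickle
s=r.sense(); print(s)
for n in ["scene","side","wrist"]:
    d=r.get_image(n); cv2.imwrite(f"pics/{n}0.png",d["image"][:,:,::-1]); pickle.dump(d,open(f"pics/{n}0.pkl","wb"))
    print(n,{k:v for k,v in d.items() if k!="image"})
E
```

```text
pics
{'t': 0.0, 'joint_pos': array([-1.20139840e+00,  1.31179930e-01,  1.48927786e+00, -5.05372366e-06,
        1.52301593e+00, -8.53858805e-02]), 'qd': array([ 0.00082346,  0.00165763,  0.0006519 , -0.00097837, -0.00027765,
       -0.00138463]), 'joint_efforts': array([-2.62810236e-04, -5.69401145e+01, -5.00550807e+01, -5.27368884e-04,
        1.45795784e-02,  1.58393379e-05]), 'ee_pos': array([ 0.26340038, -0.53851885,  0.25223398]), 'eef_rot': array([-3.14143726e+00,  1.87464093e-03, -1.11601213e+00]), 'contact_force': array([0.02431083, 0.67035909, 0.07846542]), 'moment': array([-0.00363173,  0.02933858,  0.01937146]), 'gripper_width': 0.08528757126725421}
scene {'fov_y': 47.09502124509533, 'cx': 320.31375136120755, 'cy': 235.0028423715232, 'origin': array([-0.11031942,  0.48333367,  0.71858047]), 'orientation': array([ 9.16780102e-01,  1.72192316e-03, -2.10257860e+00])}
side {'fov_y': 53.55628408753352, 'cx': 312.960518066275, 'cy': 253.40874961877057, 'origin': array([ 0.45813921, -0.71265308,  0.57593235]), 'orientation': array([ 1.04574451,  0.00454427, -0.12221902])}
wrist {'fov_y': 60.63484034707707, 'cx': 325.9049594447285, 'cy': 239.5815176599173, 'origin': array([ 0.32238032, -0.50856412,  0.37315384]), 'orientation': array([-0.26217362,  0.00221923, -1.11664708])}
```

View pics/scene0.png

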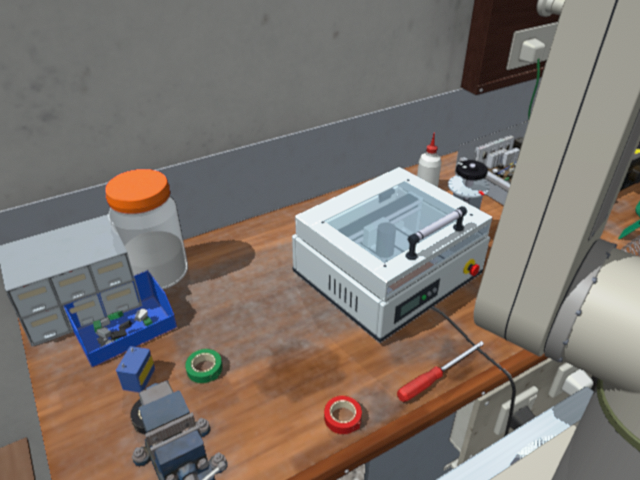

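View pics/side0.png

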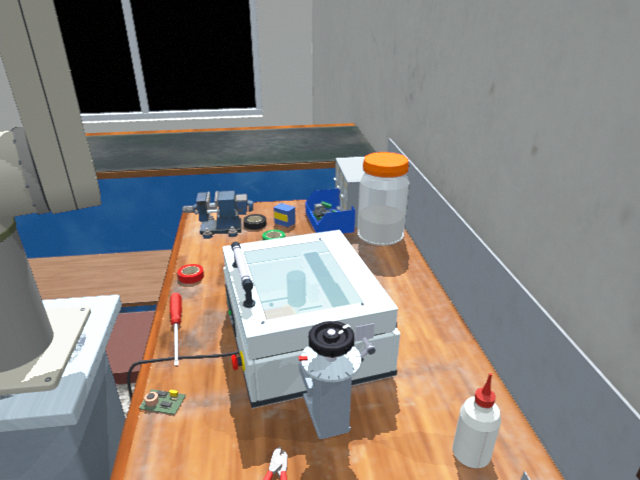

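View pics/wrist0.png

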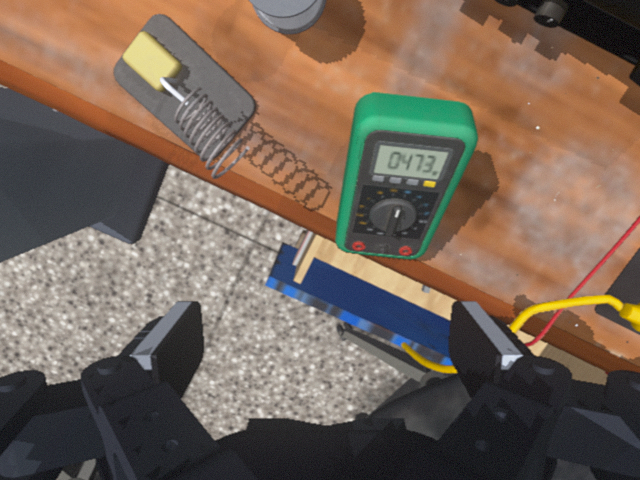

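The scene and side pictures show the engraver, with the wheel at about (332,338) in side. I'll zoom in to get the pose.

```bash
python3 - <<'E'
import cv2
a=cv2.imread("pics/side0.png")
cv2.imwrite("pics/sc1.png",cv2.resize(a[300:400,270:400],None,fx=6,fy=6,interpolation=cv2.INTER_CUBIC))
cv2.imwrite("pics/sc2.png",cv2.resize(a[220:420,210:410],None,fx=3,fy=3,interpolation=cv2.INTER_CUBIC))
a=cv2.imread("pics/scene0.png")
cv2.imwrite("pics/sc3.png",cv2.resize(a[160:345,285:500],None,fx=3,fy=3,interpolation=cv2.INTER_CUBIC))
E
```

```text
(no output)
```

View pics/sc1.png

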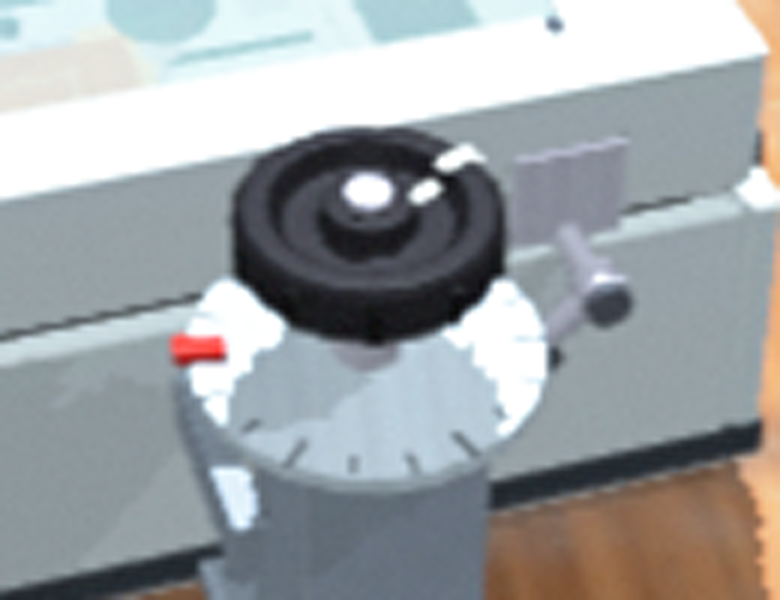

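View pics/sc2.png

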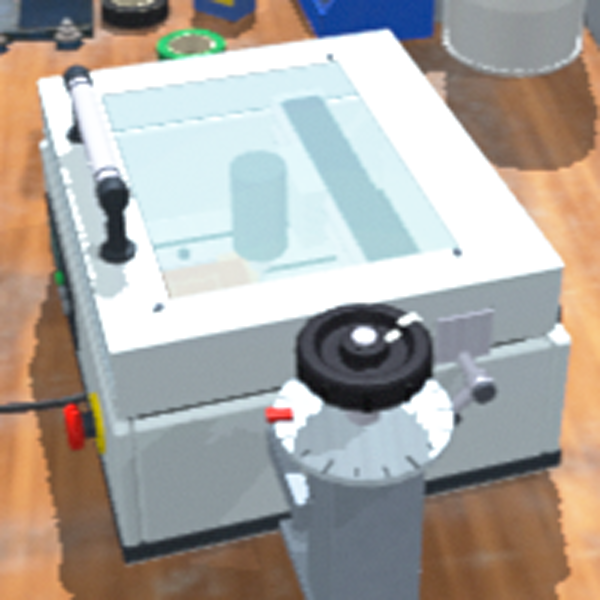

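View pics/sc3.png

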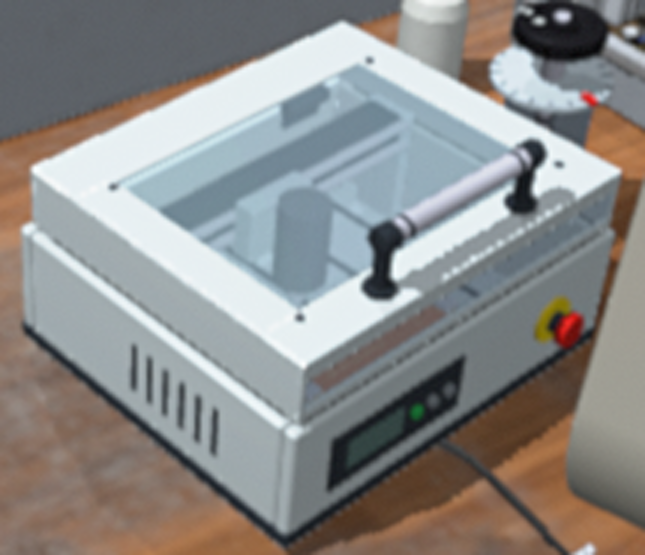

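```bash
cat > h.py <<'E'
import numpy as np, pickle
from scipy.spatial.transform import Rotation as Ro
from scipy.optimize import least_squares
def load(n): return pickle.load(open(f"pics/{n}.pkl","rb"))
def proj(d,P):
    P=np.atleast_2d(P); R=Ro.from_euler("xyz",d["orientation"]).as_matrix()
    c=(P-d["origin"])@R; f=240/np.tan(np.radians(d["fov_y"])/2)
    return np.c_[d["cx"]+f*c[:,0]/-c[:,2], d["cy"]-f*c[:,1]/-c[:,2]]
def ray(d,uv):
    f=240/np.tan(np.radians(d["fov_y"])/2); R=Ro.from_euler("xyz",d["orientation"]).as_matrix()
    v=R@np.array([(uv[0]-d["cx"])/f,-(uv[1]-d["cy"])/f,-1]); return np.array(d["origin"]),v
def atz(d,uv,z):
    o,v=ray(d,uv); return o+v*(z-o[2])/v[2]
def W(p,L):
    L=np.atleast_2d(L); c,s=np.cos(p[2]),np.sin(p[2])
    return np.c_[p[0]+c*L[:,0]-s*L[:,1],p[1]+s*L[:,0]+c*L[:,1],L[:,2]]
E
python3 - <<'E'
from h import *
S,C=load("side0"),load("scene0")
obs=[(S,(252.3,406),(-.12,-.14,0)),(S,(396.7,374),(.12,-.14,0)),(S,(246.7,337.7),(-.117,-.135,.145)),
(S,(331.5,335.5),(-.015,-.2,.177)),
(C,(380,341),(-.12,.14,0)),(C,(293.3,269.3),(.12,.14,0)),(C,(385.7,283.3),(-.117,.135,.145)),(C,(491.7,218.3),(-.117,-.135,.145)),(C,(438,224.5),(-.1,0,.181)),(C,(471.3,168.3),(-.015,-.2,.177))]
f=lambda p: np.concatenate([(proj(d,W(p,l))-uv).ravel() for d,uv,l in obs])
s=least_squares(f,[.55,-.1,0],loss="soft_l1"); p=s.x
print(p,np.degrees(p[2])); print(f(p).reshape(-1,2).round(1))
w=W(p,[-.015,-.2,.17])[0];b=W(p,[-.1,0,.181])[0];h=W(p,[.105,0,.1])[0];print("wheel",w,"bar",b,"hinge",h)
np.save("pose.npy",p)
R=np.array([[np.cos(p[2]),np.sin(p[2])],[-np.sin(p[2]),np.cos(p[2])]])
for nm,uv,z in [("ptr_out",(298.7,358.3),.139),("ptr_in",(308,358.3),.139),("line",(349.7,325.8),.177),("line_in",(339.5,332.5),.175)]:
    v=atz(S,uv,z); l=R@(v-w)[:2]; print(nm,l,np.hypot(*l),"angle cw from -x:",np.arctan2(l[1],-l[0]))
E
```

```text
[ 0.52089722 -0.03734635  0.16456211] 9.428714106354533
[[ 0.1  5.9]
 [-0.9  5.1]
 [ 0.1 -1.7]
 [-0.1 -2.2]
 [-1.   5.5]
 [-0.7  5.1]
 [ 0.1 -2.5]
 [ 0.6 -2.8]
 [-0.1 -0.8]
 [ 0.6 -2.3]]
wheel [ 0.53886394 -0.2371017   0.17      ] bar [ 0.4222482  -0.05372839  0.181     ] hinge [ 0.62447869 -0.02014521  0.1       ]
ptr_out [-0.04279867  0.00712402] 0.04338753207486582 angle cw from -x: 0.16494191182964776
ptr_in [-0.03097127  0.00357219] 0.031176598310090415 angle cw from -x: 0.11483141693650711
line [0.02798105 0.00754315] 0.02897995863739063 angle cw from -x: 2.878271820286348
line_in [0.01136442 0.00071024] 0.011386591922838182 angle cw from -x: 3.079176706713768
```

```bash
python3 - <<'E'
from h import *
S,C=load("side0"),load("scene0")
obs=[(S,(246.7,337.7),(-.117,-.135,.145)),
(S,(331.5,335.5),(-.015,-.2,.177)),
(C,(385.7,283.3),(-.117,.135,.145)),(C,(491.7,218.3),(-.117,-.135,.145)),(C,(438,224.5),(-.1,0,.181)),(C,(471.3,168.3),(-.015,-.2,.177))]
def run(zoff):
    f=lambda p: np.concatenate([(proj(d,W(p,np.array(l)+[0,0,zoff]))-uv).ravel() for d,uv,l in obs])
    s=least_squares(f,[.55,-.1,0]); return s.x,f(s.x),s.cost
for z in (0,.002,.004):
  p,res,c=run(z); print(p,c); print(res.reshape(-1,2).round(1).tolist())
p,_,_=run(0);np.save("pose.npy",p)
w=W(p,[-.015,-.2,.17])[0];b=W(p,[-.1,0,.181])[0];h=W(p,[.105,0,.1])[0];print("wheel",w,"bar",b,"hinge",h)
# independent two-view triangulation of wheel hub
A=[];B=[]
for d,uv in((S,(331.5,335.5)),(C,(471.3,168.3))):
    o,v=ray(d,uv);v/=np.linalg.norm(v);M=np.eye(3)-np.outer(v,v);A.append(M);B.append(M@o)
print("tri",np.linalg.lstsq(np.vstack(A),np.hstack(B),rcond=None)[0])
# joint fit of ring/wheel angle in image with local free centre offset
th=np.linspace(0,2*np.pi,60)
import cv2
def ov(d,img,sc,x0,y0,x1,y1,name):
    im=cv2.resize(img[y0:y1,x0:x1],None,fx=sc,fy=sc,interpolation=cv2.INTER_CUBIC)
    for r_,z,col in((.03,.177,(0,255,0)),(.04,.137,(255,0,255))):
        L=np.c_[-.015-r_*np.cos(th),-.2+r_*np.sin(th),0*th+z]
        q=((proj(d,W(p,L))+.5-[x0,y0])*sc).astype(np.int32)
        cv2.polylines(im,[q],True,col,1)
    cv2.imwrite(name,im)
ov(S,S["image"][:,:,::-1].copy(),6,270,300,400,400,"pics/ov1.png")
E
```

```text
[ 0.51946225 -0.03673178  0.16686775] 12.77259553536355
[[-0.7, -1.9], [-0.9, -2.5], [0.6, -1.8], [0.8, -2.4], [0.3, -0.3], [0.7, -2.0]]
[ 0.51893881 -0.03665351  0.16734648] 27.215297138483102
[[-1.1, -3.0], [-1.2, -3.7], [0.9, -2.5], [1.2, -3.2], [0.7, -1.1], [1.0, -2.8]]
[ 0.51841634 -0.03657086  0.16782964] 47.64090980799835
[[-1.6, -4.1], [-1.5, -5.0], [1.2, -3.2], [1.6, -3.9], [1.0, -1.9], [1.3, -3.6]]
wheel [ 0.53788948 -0.23644517  0.17      ] bar [ 0.42085126 -0.05334123  0.181     ] hinge [ 0.62300378 -0.01929187  0.1       ]
tri [ 0.53892382 -0.23629063  0.1723276 ]
```

View pics/ov1.png

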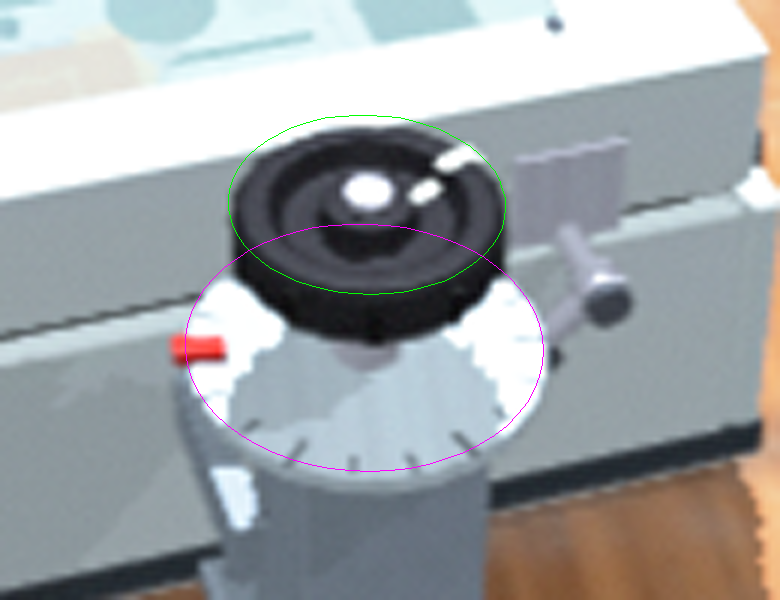

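```bash
python3 - <<'E'
from h import *
S=load("side0");p=np.load("pose.npy");w=W(p,[-.015,-.2,.17])[0]
c,s=np.cos(p[2]),np.sin(p[2]);R=np.array([[c,s],[-s,c]])
for dv in (1.6,2.2,2.8):
  for nm,uv,z in [("ptr_out",(298.7,358.3),.139),("ptr_in",(307.8,358.3),.139),("line_out",(349.5,325.5),.177),("line_in",(340.5,332.),.177)]:
    v=atz(S,(uv[0]-.4,uv[1]-dv),z); l=R@(v-w)[:2]; print(dv,nm,l.round(4),np.hypot(*l).round(4),np.arctan2(l[1],-l[0]).round(3))
E
```

```text
1.6 ptr_out [-0.0416  0.0095] 0.0427 0.225
1.6 ptr_in [-0.03   0.006] 0.0306 0.198
1.6 line_out [0.0295 0.0107] 0.0313 2.795
1.6 line_in [0.0135 0.0014] 0.0136 3.039
2.2 ptr_out [-0.0413  0.0107] 0.0427 0.253
2.2 ptr_in [-0.0297  0.0071] 0.0306 0.236
2.2 line_out [0.0299 0.0119] 0.0322 2.765
2.2 line_in [0.0139 0.0025] 0.0142 2.961
2.8 ptr_out [-0.041   0.0118] 0.0427 0.28
2.8 ptr_in [-0.0294  0.0083] 0.0305 0.274
2.8 line_out [0.0304 0.013 ] 0.0331 2.736
2.8 line_in [0.0143 0.0037] 0.0148 2.889
```

Request:
jog_arm --plan '[[[0.018,0.02,0.004],[0,0,0.18],0.085],[[0.037,0.04,0.008],[0,0,0.36],0.085],[[0.055,0.06,0.012],[0,0,0.54],0.085],[[0.073,0.081,0.016],[0,0,0.72],0.085],[[0.092,0.101,0.02],[0,0,0.9],0.085],[[0.11,0.121,0.024],[0,0,1.08],0.085],[[0.128,0.141,0.028],[0,0,1.26],0.085],[[0.146,0.161,0.032],[0,0,1.44],0.085],[[0.165,0.181,0.036],[0,0,1.62],0.085],[[0.183,0.202,0.04],[0,0,1.8],0.085],[[0.201,0.222,0.044],[0,0,1.98],0.085],[[0.22,0.242,0.048],[0,0,2.16],0.085],[[0.238,0.262,0.052],[0,0,2.34],0.085],[[0.256,0.282,0.056],[0,0,2.5],0.085],[[0.275,0.302,0.06],[0,0,2.6],0.085],[[0.275,0.302,0.06],[0,0,2.6],0.085]]' --grip_force 50

```text
t: 2.15
ee_pos: [0.5393, -0.2352, 0.3124]
eef_rot: [-3.141, 0.001, 1.487]
contact_force: [0.4, 0.6, -0.2]
gripper_width: 0.0846
```

```bash
cat > look.py <<'E'
import sys,cv2,pickle
from rig import r
tag=sys.argv[1]
s=r.sense(); print({k:(s[k].round(3).tolist() if hasattr(s[k],'round') else s[k]) for k in ("t","joint_pos","ee_pos","eef_rot","contact_force","moment","gripper_width")})
for n in sys.argv[2:]:
    d=r.get_image(n); cv2.imwrite(f"pics/{n}{tag}.png",d["image"][:,:,::-1]); pickle.dump(d,open(f"pics/{n}{tag}.pkl","wb"))
E
python3 look.py 1 wrist side scene
```

```text
{'t': 2.15, 'joint_pos': [-0.498, 0.082, 1.434, -0.001, 1.626, -1.985], 'ee_pos': [0.539, -0.235, 0.312], 'eef_rot': [-3.141, 0.001, 1.487], 'contact_force': [0.364, 0.597, -0.181], 'moment': [0.044, -0.008, -0.038], 'gripper_width': 0.08455040840639723}
```

View pics/wrist1.png

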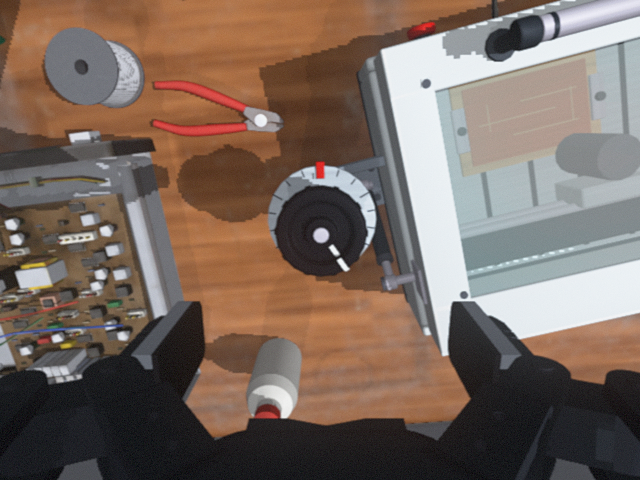

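View pics/side1.png

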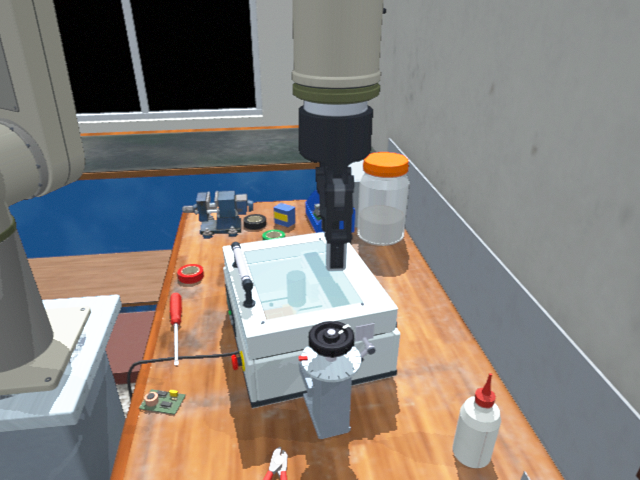

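```bash
python3 - <<'E'
from h import *
import cv2
d=load("wrist1");p=np.load("pose.npy");print(d["origin"],d["orientation"])
a=d["image"][:,:,::-1]
cv2.imwrite("pics/w1c.png",cv2.resize(a[145:290,255:390],None,fx=4,fy=4,interpolation=cv2.INTER_CUBIC))
print("expected wheel top", proj(d,W(p,[-.015,-.2,.177])), "tcp",proj(d,[.5393,-.2352,.3124]))
w=W(p,[-.015,-.2,.17])[0];print(w)
print(proj(load("side1"),[.5393,-.2352,.2904]))
E
```

```text
[ 0.4736466  -0.22829606  0.43317524] [-2.63947353e-01  3.11791319e-05  1.48620934e+00]
expected wheel top [[321.73466024 232.78703762]] tcp [[321.82964049 338.3649478 ]]
[ 0.53788948 -0.23644517  0.17      ]
[[332.97926483 257.20056811]]
```

View pics/w1c.png

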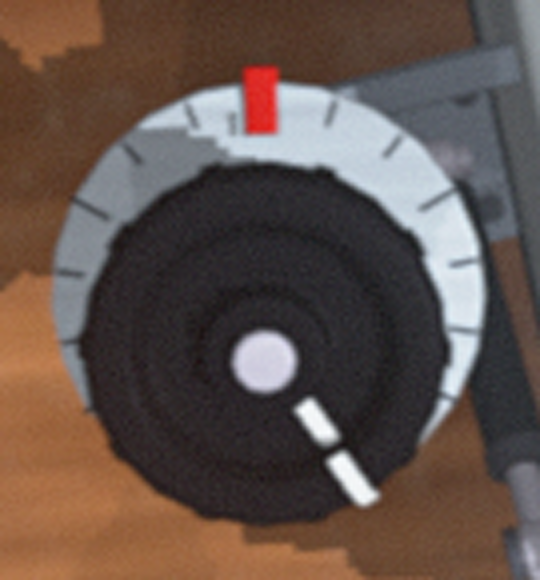

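```bash
python3 - <<'E'
from h import *
d=load("wrist1");p=np.load("pose.npy")
c,s=np.cos(p[2]),np.sin(p[2]);R=np.array([[c,s],[-s,c]])
u=lambda q:(255+q[0]/4-.4,145+q[1]/4-.4)
w=W(p,[-.015,-.2,.17])[0]
def A(q,z,c0):
    l=R@(atz(d,u(q),z)-c0)[:2]; return l.round(4),np.hypot(*l).round(4),np.arctan2(l[1],-l[0]).round(3)
for cc,n in((w,"fit"),(w+[-.001,0,0],"fit-1mm")):
  for nm,q,z in(("ptro",(261,68),.139),("ptri",(261,132),.139),("line o",(370,500),.177),("line mid",(340,457),.177)): print(n,nm,*A(q,z,cc))
rc=atz(d,u((270,300)),.137);print("ringc",rc, "wheelc",atz(d,u((266,344)),.177))
print("ptr rel ringc",A((261,68),.139,rc),A((261,132),.139,rc))
E
```

```text
fit ptro [-0.0413  0.009 ] 0.0423 0.214
fit ptri [-0.0304  0.0061] 0.031 0.199
fit line o [0.0284 0.0099] 0.0301 2.806
fit line mid [0.0199 0.0069] 0.0211 2.808
fit-1mm ptro [-0.0403  0.0088] 0.0413 0.215
fit-1mm ptri [-0.0294  0.006 ] 0.03 0.2
fit-1mm line o [0.0294 0.0097] 0.031 2.821
fit-1mm line mid [0.0209 0.0067] 0.022 2.83
ringc [ 0.53794774 -0.23657479  0.137     ] wheelc [ 0.53641084 -0.23672534  0.177     ]
ptr rel ringc (array([-0.0414,  0.0091]), np.float64(0.0423), np.float64(0.217)) (array([-0.0305,  0.0063]), np.float64(0.0311), np.float64(0.203))
```

Request:
jog_arm --plan '[[[-0.002,-0.001,-0.04],[0,0,0],0.085],[[-0.002,-0.001,-0.08],[0,0,0],0.085],[[-0.002,-0.001,-0.11],[0,0,0],0.085],[[-0.002,-0.001,-0.13],[0,0,0],0.085],[[-0.002,-0.001,-0.142],[0,0,0],0.085],[[-0.002,-0.001,-0.142],[0,0,0],0.085],[[-0.002,-0.001,-0.142],[0,0,0],0.07],[[-0.002,-0.001,-0.142],[0,0,0],0.066]]'

```text
t: 3.3
ee_pos: [0.5367, -0.2384, 0.1714]
eef_rot: [3.141, 0.002, 1.483]
contact_force: [-0.6, -0.2, -0.1]
gripper_width: 0.0658
```

```bash
python3 look.py 2 wrist side
```

```text
{'t': 3.3, 'joint_pos': [-0.504, 0.146, 1.622, -0.002, 1.371, -1.986], 'ee_pos': [0.537, -0.238, 0.171], 'eef_rot': [3.141, 0.002, 1.483], 'contact_force': [-0.643, -0.208, -0.057], 'moment': [-0.005, -0.006, 0.054], 'gripper_width': 0.06575672203188104}
```

View pics/wrist2.png

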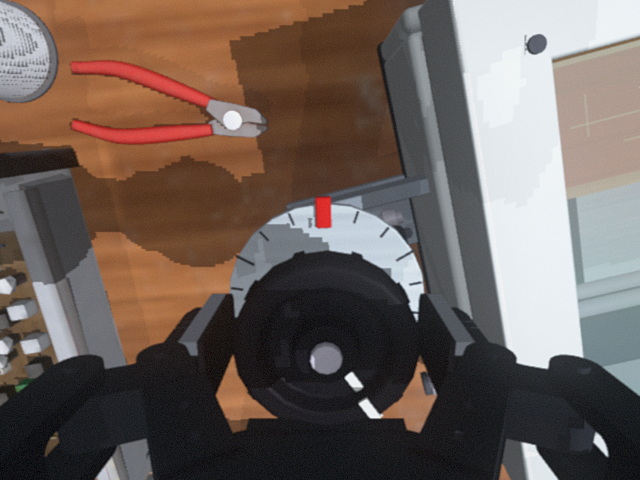

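View pics/side2.png

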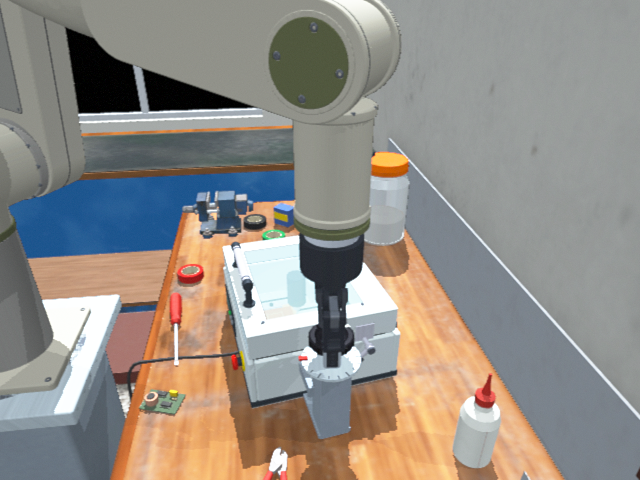

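Request:
jog_arm --plan '[[[0.0005,0.0015,-0.001],[0,0,0],0.066],[[0.0005,0.0015,-0.001],[0,0,0],0.05],[[0.0005,0.0015,-0.001],[0,0,0],0.05],[[0.0005,0.0015,-0.001],[0,0,0],0.05]]' --grip_force 50

```text
t: 3.9
ee_pos: [0.5371, -0.2383, 0.1713]
eef_rot: [3.14, 0.005, 1.482]
contact_force: [-3.0, -4.5, 5.1]
gripper_width: 0.0583
```

```bash
python3 look.py 3 wrist
```

```text
{'t': 3.9, 'joint_pos': [-0.502, 0.146, 1.622, -0.004, 1.369, -1.984], 'ee_pos': [0.537, -0.238, 0.171], 'eef_rot': [3.14, 0.005, 1.482], 'contact_force': [-2.959, -4.503, 5.062], 'moment': [-1.234, 0.454, -0.03], 'gripper_width': 0.05833363278033906}
```

View pics/wrist3.png

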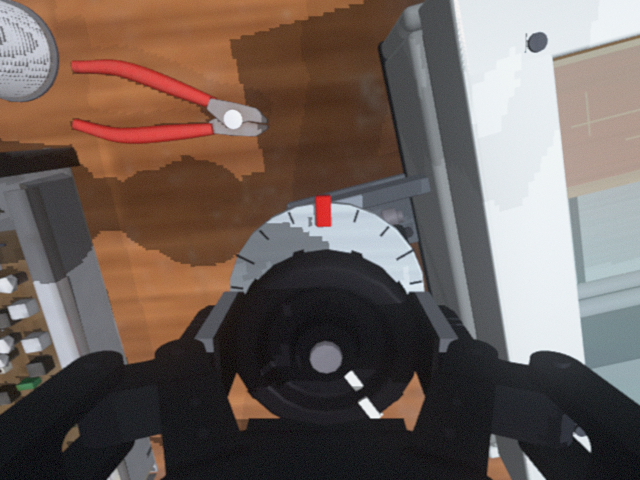

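Request:
jog_arm --plan '[[[0,0,0],[0,0,-0.13],0.05],[[0,0,0],[0,0,-0.26],0.05],[[0,0,0],[0,0,-0.39],0.05],[[0,0,0],[0,0,-0.52],0.05],[[0,0,0],[0,0,-0.65],0.05],[[0,0,0],[0,0,-0.78],0.05],[[0,0,0],[0,0,-0.9],0.05],[[0,0,0],[0,0,-0.9],0.05]]'

```text
t: 4.95
ee_pos: [0.5376, -0.2376, 0.1713]
eef_rot: [3.14, 0.004, 0.583]
contact_force: [4.3, 4.8, 0.1]
gripper_width: 0.0588
```

```bash
python3 look.py 4 wrist
```

```text
{'t': 4.95, 'joint_pos': [-0.501, 0.15, 1.618, -0.004, 1.374, -1.083], 'ee_pos': [0.538, -0.238, 0.171], 'eef_rot': [3.14, 0.004, 0.583], 'contact_force': [4.33, 4.837, 0.114], 'moment': [0.416, -0.071, -0.089], 'gripper_width': 0.058820097327018914}
```

View pics/wrist4.png

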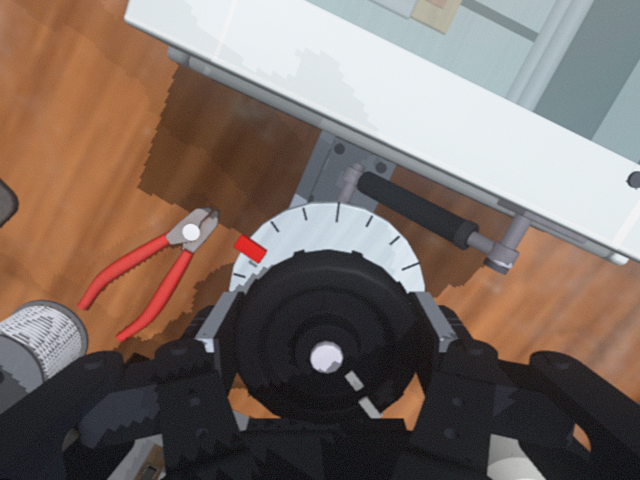

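Request:
jog_arm --plan '[[[0,0,0],[0,0,-0.14],0.05],[[0,0,0],[0,0,-0.28],0.05],[[0,0,0],[0,0,-0.42],0.05],[[0,0,0],[0,0,-0.56],0.05],[[0,0,0],[0,0,-0.7],0.05],[[0,0,0],[0,0,-0.84],0.05],[[0,0,0],[0,0,-0.98],0.05],[[0,0,0],[0,0,-1.12],0.05],[[0,0,0],[0,0,-1.26],0.05],[[0,0,0],[0,0,-1.4],0.05],[[0,0,0],[0,0,-1.54],0.05],[[0,0,0],[0,0,-1.68],0.05],[[0,0,0],[0,0,-1.82],0.05],[[0,0,0],[0,0,-1.96],0.05],[[0,0,0],[0,0,-2.1],0.05],[[0,0,0],[0,0,-2.24],0.05],[[0,0,0],[0,0,-2.38],0.05],[[0,0,0],[0,0,-2.5],0.05],[[0,0,0],[0,0,-2.6],0.05],[[0,0,0],[0,0,-2.6],0.05]]'

```text
t: 7.5
ee_pos: [0.5393, -0.2389, 0.1714]
eef_rot: [-3.138, 0.004, -2.014]
contact_force: [11.5, -7.0, -8.5]
gripper_width: 0.0583
```

```bash
python3 look.py 5 wrist side; python3 -c "
import cv2
a=cv2.imread('pics/side5.png');cv2.imwrite('pics/s5c.png',cv2.resize(a[280:400,270:400],None,fx=5,fy=5,interpolation=cv2.INTER_CUBIC))"
```

```text
{'t': 7.5, 'joint_pos': [-0.506, 0.151, 1.616, 0.004, 1.37, 1.507], 'ee_pos': [0.539, -0.239, 0.171], 'eef_rot': [-3.138, 0.004, -2.014], 'contact_force': [11.521, -7.005, -8.483], 'moment': [-0.586, -1.999, -0.144], 'gripper_width': 0.05828899592238953}
```

View pics/wrist5.png

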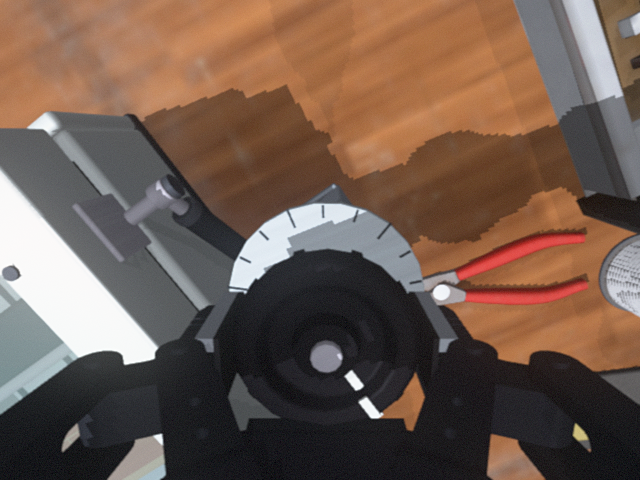

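View pics/s5c.png

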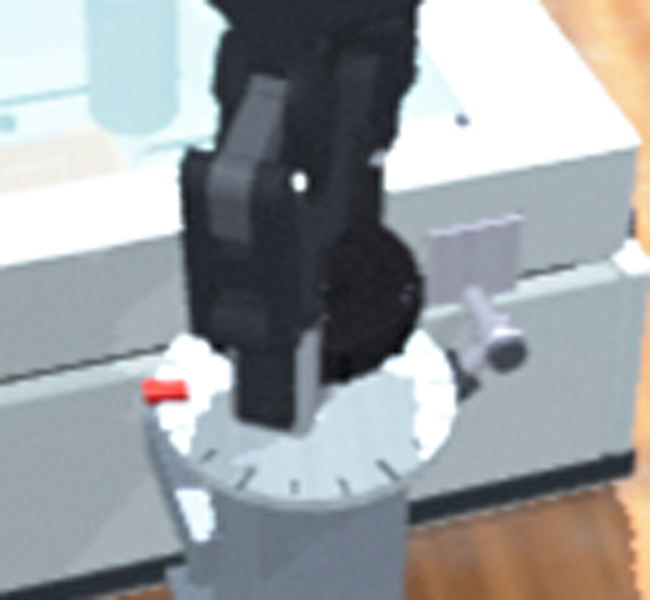

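Request:
jog_arm --plan '[[[0,0,0],[0,0,-0.08],0.05],[[0,0,0],[0,0,-0.16],0.05],[[0,0,0],[0,0,-0.17],0.05],[[0,0,0],[0,0,-0.17],0.05],[[0,0,0],[0,0,-0.17],0.068],[[0,0,0],[0,0,-0.17],0.08],[[0,0,0.03],[0,0,-0.17],0.08],[[0,0,0.09],[0,0,-0.17],0.08],[[0,0,0.14],[0,0,-0.17],0.08],[[0,0,0.14],[0,0,-0.17],0.08]]'

```text
t: 8.85
ee_pos: [0.5413, -0.24, 0.318]
eef_rot: [-3.128, 0.005, -2.182]
contact_force: [0.2, -0.2, 0.3]
gripper_width: 0.0803
```

```bash
python3 look.py 6 wrist side; python3 -c "
import cv2
a=cv2.imread('pics/side6.png');cv2.imwrite('pics/s6c.png',cv2.resize(a[300:400,270:400],None,fx=6,fy=6,interpolation=cv2.INTER_CUBIC))
a=cv2.imread('pics/wrist6.png');cv2.imwrite('pics/w6c.png',cv2.resize(a[145:290,255:390],None,fx=4,fy=4,interpolation=cv2.INTER_CUBIC))"
```

```text
{'t': 8.85, 'joint_pos': [-0.506, 0.078, 1.428, 0.003, 1.622, 1.676], 'ee_pos': [0.541, -0.24, 0.318], 'eef_rot': [-3.128, 0.005, -2.182], 'contact_force': [0.222, -0.217, 0.294], 'moment': [0.074, -0.012, 0.026], 'gripper_width': 0.08031205475466073}
```

View pics/w6c.png

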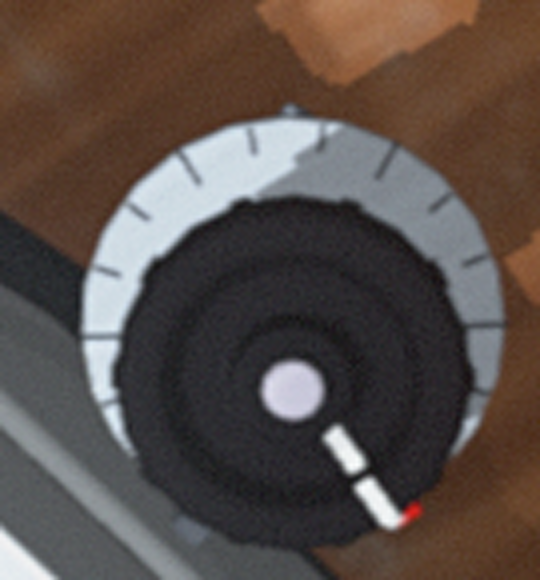

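View pics/s6c.png

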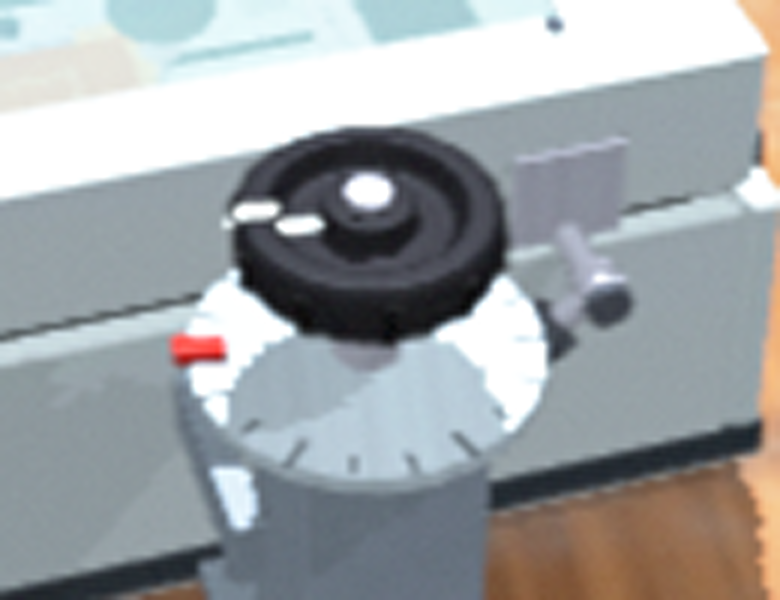

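```bash
python3 - <<'E'
from h import *
p=np.load("pose.npy")
c,s=np.cos(p[2]),np.sin(p[2]);R=np.array([[c,s],[-s,c]])
d=load("wrist6");S=load("side6")
u=lambda q:(255+q[0]/4-.4,145+q[1]/4-.4)
wc=atz(d,u((294,367)),.177); rc=atz(d,u((292,330)),.137); print("wheelc,ringc",wc,rc)
w=W(p,[-.015,-.2,.17])[0]
def A(d,uv,z,c0):
    l=R@(atz(d,uv,z)-c0)[:2]; return np.hypot(*l).round(4),np.arctan2(l[1],-l[0]).round(3)
for n,c0 in (("fit",w),("meas",wc)):
  print(n,"wrist line o",A(d,u((394,520)),.177,c0),"mid",A(d,u((362,474)),.177,c0))
print("red tip",A(d,u((420,512)),.139,rc),A(d,u((410,525)),.139,rc), A(d,u((420,512)),.139,w))
for dv in(1.6,2.2,2.8):
  print(dv,"side line",A(S,(270+235/6-.4-.4,300+213/6-.4-dv),.177,w),"pt o,i",A(S,(298.7-.4,358.3-dv),.139,w),A(S,(307.8-.4,358.3-dv),.139,w))
# project pointer edges for candidate angles into wrist
for a in(.15,.19,.23):
  print(a,[((proj(d,W(p,[-.015-rr*np.cos(a)-t*np.sin(a)*-1,-.2+rr*np.sin(a)+t*np.cos(a),.139]))[0]-[254.6,144.6])*4).round(0).tolist() for rr in(.031,.043) for t in(-.0025,.0025)])
for rr,z in((.03,.177),): print([((proj(d,W(p,[-.015-rr*np.cos(a),-.2+rr*np.sin(a),z]))[0]-[254.6,144.6])*4).round(0).tolist() for a in(.12,.16,.2)])
print("wheel c pred",((proj(d,W(p,[-.015,-.2,.177]))[0]-[254.6,144.6])*4),"ring",((proj(d,W(p,[-.015,-.2,.137]))[0]-[254.6,144.6])*4))
E
```

```text
wheelc,ringc [ 0.54036728 -0.23861456  0.177     ] [ 0.53842424 -0.23675161  0.137     ]
fit wrist line o (np.float64(0.029), np.float64(0.141)) mid (np.float64(0.0192), np.float64(0.119))
meas wrist line o (np.float64(0.0315), np.float64(0.212)) mid (np.float64(0.0217), np.float64(0.224))
red tip (np.float64(0.0432), np.float64(0.17)) (np.float64(0.0444), np.float64(0.238)) (np.float64(0.0427), np.float64(0.162))
1.6 side line (np.float64(0.0289), np.float64(0.26)) pt o,i (np.float64(0.0427), np.float64(0.225)) (np.float64(0.0306), np.float64(0.198))
2.2 side line (np.float64(0.0289), np.float64(0.301)) pt o,i (np.float64(0.0427), np.float64(0.253)) (np.float64(0.0306), np.float64(0.236))
2.8 side line (np.float64(0.0289), np.float64(0.343)) pt o,i (np.float64(0.0427), np.float64(0.28)) (np.float64(0.0305), np.float64(0.274))
0.15 [[398.0, 456.0], [377.0, 471.0], [434.0, 504.0], [413.0, 519.0]]
0.19 [[393.0, 460.0], [371.0, 474.0], [427.0, 510.0], [405.0, 523.0]]
0.23 [[388.0, 464.0], [365.0, 477.0], [419.0, 515.0], [397.0, 527.0]]
[[400.0, 522.0], [395.0, 526.0], [389.0, 530.0]]
wheel c pred [291.83430015 386.22909945] ring [292.29369724 333.17309667]
```

Request:
jog_arm --plan '[[[0,0,0],[0,0,0.18],0.08],[[0,0,0],[0,0,0.36],0.08],[[0,0,0],[0,0,0.54],0.08],[[0,0,0],[0,0,0.72],0.08],[[0,0,0],[0,0,0.9],0.08],[[0,0,0],[0,0,1.08],0.08],[[0,0,0],[0,0,1.26],0.08],[[0,0,0],[0,0,1.44],0.08],[[0,0,0],[0,0,1.62],0.08],[[0,0,0],[0,0,1.8],0.08],[[0,0,0],[0,0,1.98],0.08],[[0,0,0],[0,0,2.16],0.08],[[0,0,0],[0,0,2.34],0.08],[[-0.002,0.001,0],[0,0,2.52],0.08],[[-0.002,0.001,0],[0,0,2.7],0.08],[[-0.002,0.001,0],[0,0,2.88],0.08],[[-0.002,0.001,0],[0,0,3.05],0.08],[[-0.002,0.001,0],[0,0,3.05],0.08]]'

```text
t: 11.2
ee_pos: [0.5369, -0.2376, 0.31]
eef_rot: [-3.133, 0.005, 0.867]
contact_force: [-0.6, 0.7, 0.4]
gripper_width: 0.08
```

```bash
python3 look.py 7 wrist; python3 -c "
import cv2
a=cv2.imread('pics/wrist7.png');cv2.imwrite('pics/w7c.png',cv2.resize(a[145:290,255:390],None,fx=5,fy=4*1.25,interpolation=cv2.INTER_CUBIC)[:600])"
```

```text
{'t': 11.2, 'joint_pos': [-0.502, 0.088, 1.432, -0.003, 1.632, -1.37], 'ee_pos': [0.537, -0.238, 0.31], 'eef_rot': [-3.133, 0.005, 0.867], 'contact_force': [-0.647, 0.73, 0.418], 'moment': [-0.005, -0.023, 0.004], 'gripper_width': 0.08001597478657763}
```

View pics/w7c.png

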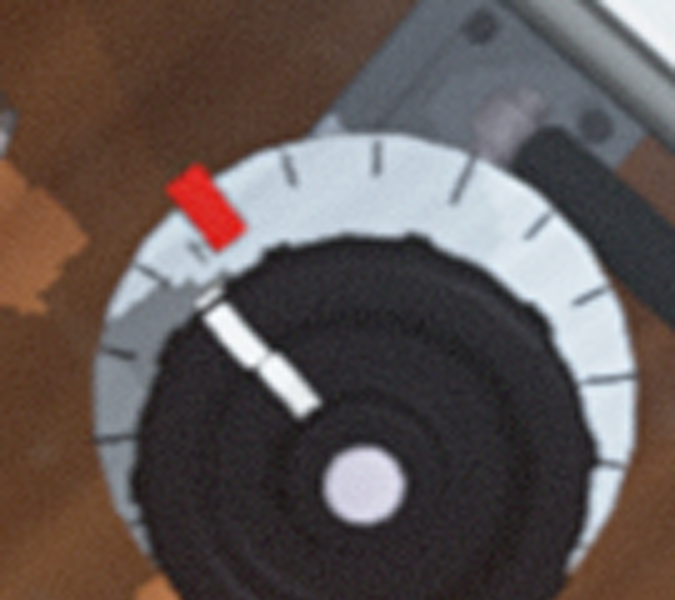

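```bash
python3 - <<'E'
from h import *
import cv2
p=np.load("pose.npy")
c,s=np.cos(p[2]),np.sin(p[2]);R=np.array([[c,s],[-s,c]])
for tag in("wrist1","wrist7"):
    d=load(tag);im=d["image"].astype(int)[145:300,255:390]
    red=(im[...,0]>150)&(im[...,1]<90)&(im[...,2]<90)
    yy,xx=np.nonzero(red); rc=(xx.mean()+255,yy.mean()+145)
    # white line inside the wheel: bright pix within radius 40px of wheel centre pred, excluding hub
    wc=proj(d,W(p,[-.015,-.2,.177]))[0]
    Y,X=np.mgrid[145:300,255:390]
    m=(im.min(-1)>140)
    n,lab,st,ce=cv2.connectedComponentsWithStats(m.astype(np.uint8))
    print(tag,"red",rc,"n",len(xx),"wheel pred",wc,"ring pred",proj(d,W(p,[-.015,-.2,.137]))[0])
    for i in range(1,n):
        if st[i,4]>8: print("  comp",ce[i]+[255,145],st[i])
    l=R@(atz(d,rc,.139)-W(p,[-.015,-.2,.1])[0])[:2]; print(" red centroid",l,np.hypot(*l),np.arctan2(l[1],-l[0]))
E
```

```text
wrist1 red (np.float64(319.72), np.float64(169.168)) n 125 wheel pred [321.73466024 232.78703762] ring pred [322.26817295 219.5085306 ]
  comp [388.1875 150.125 ] [131   0   4  14  32]
  comp [344.93581515 190.61489089] [  35   21   86   78 1558]
  comp [320.8700565  234.94915254] [ 59  83  15  15 177]
  comp [333.62903226 250.        ] [ 74 100  10  11  62]
  comp [364.52631579 247.94736842] [107 100   6   8  19]
  comp [342.48101266 264.2278481 ] [ 82 113  13  13  79]
  comp [387.65217391 284.56521739] [131 136   4   9  23]
 red centroid [-0.03621811  0.00754326] 0.0369952955975756 0.20533763645849468
wrist7 red (np.float64(295.59842519685037), np.float64(185.7795275590551)) n 127 wheel pred [327.5244393  238.91103091] ring pred [327.50556316 225.27245863]
  comp [377.71134021 154.89690722] [110   0  25  23  97]
  comp [384.27927928 149.23423423] [120   0  15  14 111]
  comp [339.30575714 195.03483309] [  22   24  105   85 2067]
  comp [306.64238411 216.39735099] [ 41  61  23  22 151]
  comp [327.43502825 241.53672316] [ 65  90  16  14 177]
 red centroid [-0.03621678  0.00770388] 0.037027086365588255 0.2095917882564958
```

```bash
python3 - <<'E'
from h import *
import cv2
p=np.load("pose.npy")
c,s=np.cos(p[2]),np.sin(p[2]);R=np.array([[c,s],[-s,c]]);w=W(p,[-.015,-.2,.1])[0]
def pts(tag,box,thr=140):
    d=load(tag);im=d["image"].astype(int); x0,y0,x1,y1=box
    sub=im[y0:y1,x0:x1].min(-1); m=sub>thr
    n,lab,st,ce=cv2.connectedComponentsWithStats(m.astype(np.uint8)); return d,sub,lab,st,ce
def do(tag,boxc,kind):
    d=load(tag);im=d["image"].astype(float)
    Y,X=np.mgrid[0:480,0:640]
    if kind=="red": g=np.clip(im[...,0]-np.maximum(im[...,1],im[...,2])-60,0,None); z=.139
    else: g=np.clip(im.min(-1)-90,0,100); z=.177
    # limit to within a band along boxc=(ua,va,ub,vb), half width
    a=np.array(boxc[:2]);b=np.array(boxc[2:4]);t=(b-a)/np.linalg.norm(b-a)
    q=np.stack([X-a[0],Y-a[1]],-1); al=q@t; pe=q@np.array([-t[1],t[0]])
    m=(al>-2)&(al<np.linalg.norm(b-a)+2)&(abs(pe)<5)&(g>0)
    P=np.array([R@(atz(d,(x,y),z)-w)[:2] for x,y in zip(X[m],Y[m])]);wt=g[m]
    c0=(P*wt[:,None]).sum(0)/wt.sum();C=((P-c0)*wt[:,None]).T@(P-c0);v=np.linalg.eigh(C)[1][:,1]
    if v@c0<0:v=-v
    print(tag,kind,"centroid",c0.round(4),"r",np.hypot(*c0).round(4),"ang",np.arctan2(c0[1],-c0[0]).round(3),"dir",np.arctan2(v[1],-v[0]).round(3),"miss mm",(1000*(c0[0]*v[1]-c0[1]*v[0])).round(2))
do("wrist1",(330,245,347,271),"white")
do("wrist7",(316,227,298,207),"white")
do("wrist1",(319.7,161,319.7,177),"red")
do("wrist7",(291,178,301,194),"red")
E
```

```text
wrist1 white centroid [0.0193 0.0065] r 0.0204 ang 2.818 dir 2.838 miss mm -0.41
wrist7 white centroid [-0.0195  0.0028] r 0.0197 ang 0.142 dir 0.087 miss mm 1.08
wrist1 red centroid [-0.0362  0.0076] r 0.037 ang 0.207 dir 0.244 miss mm -1.38
wrist7 red centroid [-0.0361  0.0077] r 0.0369 ang 0.211 dir 0.229 miss mm -0.68
```

Request:
jog_arm --plan '[[[0.025,-0.02,-0.02],[0,0,0],0.08],[[0.051,-0.041,-0.04],[0,0,0],0.08],[[0.051,-0.041,-0.04],[0,0,0],0.08],[[0.051,-0.041,-0.04],[0,0,0],0.08]]'

```text
t: 11.75
ee_pos: [0.5876, -0.2783, 0.27]
eef_rot: [-3.132, 0.005, 0.863]
contact_force: [0.2, -0.0, -0.8]
gripper_width: 0.0798
```

```bash
python3 look.py 8 wrist; python3 - <<'E'
from h import *
import cv2
d=load("wrist8");p=np.load("pose.npy")
print(d["origin"],W(p,[-.015,-.2,.17])); u=proj(d,W(p,[-.015,-.2,.17]))[0];print(u)
x,y=u.astype(int); x0,y0=x-70,max(0,y-70)
print(x0,y0);cv2.imwrite("pics/w8c.png",cv2.resize(d["image"][y0:y0+140,x0:x0+140,::-1],None,fx=4,fy=4,interpolation=cv2.INTER_CUBIC))
E
```

```text
{'t': 11.75, 'joint_pos': [-0.52, 0.269, 1.301, -0.003, 1.582, -1.382], 'ee_pos': [0.588, -0.278, 0.27], 'eef_rot': [-3.132, 0.005, 0.863], 'contact_force': [0.196, -0.02, -0.771], 'moment': [-0.019, 0.004, 0.016], 'gripper_width': 0.07981067122722596}
[ 0.53867205 -0.23455507  0.39140377] [[ 0.53788948 -0.23644517  0.17      ]]
[323.66681778 134.25583508]
253 64
```

View pics/w8c.png

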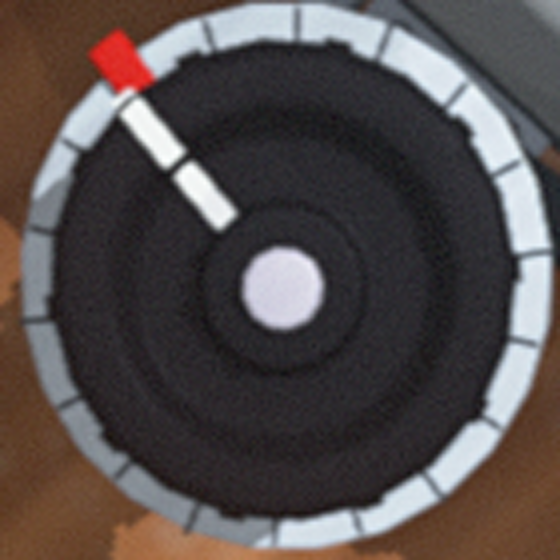

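```bash
python3 - <<'E'
from h import *
p=np.load("pose.npy")
c,s=np.cos(p[2]),np.sin(p[2]);R=np.array([[c,s],[-s,c]]);w=W(p,[-.015,-.2,.1])[0]
d=load("wrist8")
u=lambda q:(253+q[0]/4-.4,64+q[1]/4-.4)
L=lambda q,z:R@(atz(d,u(q),z)-w)[:2]
# centres from outline points (circle fit)
def circ(Q,z):
    P=np.array([L(q,z) for q in Q]);A=np.c_[2*P,np.ones(len(P))];x=np.linalg.lstsq(A,(P**2).sum(1),rcond=None)[0];return x[:2],np.sqrt(x[2]+x[:2]@x[:2])
rc=circ([(22,285),(550,265),(298,2),(230,547),(440,500),(70,400),(40,190)],.137)
wc=circ([(54,270),(514,270),(290,45),(284,516),(470,420),(105,420),(455,130)],.177)
print("ring",rc,"wheel",wc,"hub@.18",L((284,288),.18),L((284,288),.185))
for n,q,z,cs in(("ptr c",(122,62),.139,(0*w[:2],rc[0])),("line mid",(180,161),.177,(0*w[:2],wc[0],L((284,288),.18))),("line out",(129,101),.177,(0*w[:2],wc[0],L((284,288),.18))),("line in",(228,217),.177,(0*w[:2],wc[0],L((284,288),.18)))):
    print(n,[(np.hypot(*(l:=L(q,z)-c0)).round(4),np.arctan2(l[1],-l[0]).round(3)) for c0 in cs])
E
```

```text
ring (array([ 0.00090986, -0.0001617 ]), np.float64(0.03948869134578812)) wheel (array([ 0.00056123, -0.00052233]), np.float64(0.028843096436157106)) hub@.18 [ 0.00043904 -0.00044297] [ 0.00045433 -0.00039148]
ptr c [(np.float64(0.0388), np.float64(0.22)), (np.float64(0.0397), np.float64(0.219))]
line mid [(np.float64(0.0195), np.float64(0.155)), (np.float64(0.0202), np.float64(0.176)), (np.float64(0.02), np.float64(0.174))]
line out [(np.float64(0.0289), np.float64(0.156)), (np.float64(0.0295), np.float64(0.17)), (np.float64(0.0294), np.float64(0.168))]
line in [(np.float64(0.0106), np.float64(0.158)), (np.float64(0.0112), np.float64(0.196)), (np.float64(0.0111), np.float64(0.191))]
```

Request:
jog_arm --plan '[[[-0.025,0.02,0],[0,0,0],0.08],[[-0.0496,0.0403,0],[0,0,0],0.08],[[-0.0496,0.0403,-0.02],[0,0,0],0.08],[[-0.0496,0.0403,-0.06],[0,0,0],0.08],[[-0.0496,0.0403,-0.085],[0,0,0],0.08],[[-0.0496,0.0403,-0.099],[0,0,0],0.08],[[-0.0496,0.0403,-0.099],[0,0,0],0.07],[[-0.0496,0.0403,-0.099],[0,0,0],0.05],[[-0.0496,0.0403,-0.099],[0,0,0],0.05],[[-0.0496,0.0403,-0.099],[0,0,0],0.05]]'

```text
t: 13.05
ee_pos: [0.5385, -0.2386, 0.1734]
eef_rot: [-3.136, 0.005, 0.863]
contact_force: [-6.2, 0.7, 6.0]
gripper_width: 0.0586
```

```bash
python3 look.py 9 wrist
```

```text
{'t': 13.05, 'joint_pos': [-0.502, 0.157, 1.606, -0.003, 1.385, -1.364], 'ee_pos': [0.538, -0.239, 0.173], 'eef_rot': [-3.136, 0.005, 0.863], 'contact_force': [-6.163, 0.699, 6.046], 'moment': [-0.088, 0.945, -0.059], 'gripper_width': 0.058576533443804535}
```

View pics/wrist9.png

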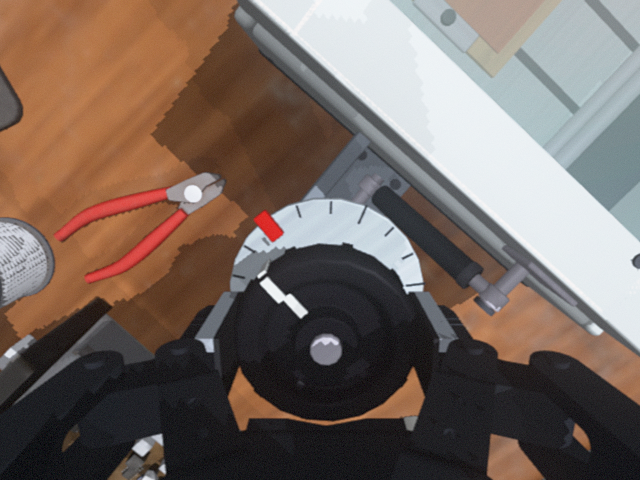

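Request:
jog_arm --plan '[[[0,0,0],[0,0,-0.025],0.05],[[0,0,0],[0,0,-0.045],0.05],[[0,0,0],[0,0,-0.045],0.05],[[0,0,0],[0,0,-0.045],0.066],[[0,0,0],[0,0,-0.045],0.08],[[0,0,0.02],[0,0,-0.045],0.08],[[0,0,0.06],[0,0,-0.045],0.08],[[0.02,-0.02,0.09],[0,0,-0.045],0.08],[[0.047,-0.041,0.1],[0,0,-0.045],0.08],[[0.047,-0.041,0.1],[0,0,-0.045],0.08],[[0.047,-0.041,0.1],[0,0,-0.045],0.08]]'

```text
t: 14.48
ee_pos: [0.5853, -0.2793, 0.2739]
eef_rot: [-3.135, 0.004, 0.818]
contact_force: [0.2, -0.1, -0.3]
gripper_width: 0.08
```

```bash
python3 look.py 10 wrist; python3 - <<'E'
from h import *
import cv2
d=load("wrist10");p=np.load("pose.npy")
print(d["origin"],W(p,[-.015,-.2,.17])); u=proj(d,W(p,[-.015,-.2,.17]))[0];print(u)
x,y=u.astype(int); x0,y0=x-70,max(0,y-70)
print(x0,y0);cv2.imwrite("pics/w10c.png",cv2.resize(d["image"][y0:y0+140,x0:x0+140,::-1],None,fx=4,fy=4,interpolation=cv2.INTER_CUBIC))
E
```

```text
{'t': 14.475, 'joint_pos': [-0.523, 0.261, 1.304, -0.003, 1.584, -1.341], 'ee_pos': [0.585, -0.279, 0.274], 'eef_rot': [-3.135, 0.004, 0.818], 'contact_force': [0.162, -0.084, -0.318], 'moment': [-0.023, 0.028, -0.046], 'gripper_width': 0.07996785922827752}
[ 0.5380196  -0.2331468   0.39506111] [[ 0.53788948 -0.23644517  0.17      ]]
[322.5793085  135.84151618]
252 65
```

View pics/w10c.png

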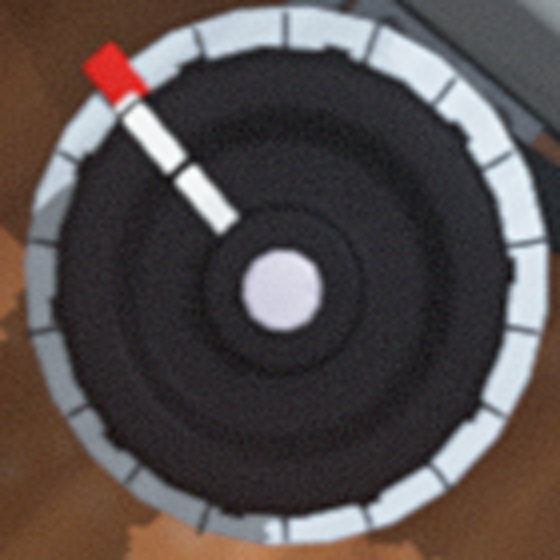

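```bash
python3 - <<'E'
from h import *
p=np.load("pose.npy")
c,s=np.cos(p[2]),np.sin(p[2]);R=np.array([[c,s],[-s,c]]);w=W(p,[-.015,-.2,.1])[0]
d=load("wrist10")
u=lambda q:(252+q[0]/4-.4,65+q[1]/4-.4)
L=lambda q,z:R@(atz(d,u(q),z)-w)[:2]
def circ(Q,z):
    P=np.array([L(q,z) for q in Q]);A=np.c_[2*P,np.ones(len(P))];x=np.linalg.lstsq(A,(P**2).sum(1),rcond=None)[0];return x[:2],np.sqrt(x[2]+x[:2]@x[:2])
rc=circ([(27,285),(547,265),(288,7),(284,542),(440,490),(70,400),(45,190)],.137)
hub=L((283,290),.18)
print(rc,hub)
for n,q,z,cs in(("ptr c",(114,70),.139,(0*w[:2],rc[0])),("line mid",(180,166),.177,(0*w[:2],hub)),("line out",(131,107),.177,(0*w[:2],hub)),("line in",(229,222),.177,(0*w[:2],hub))):
    print(n,[(np.hypot(*(l:=L(q,z)-c0)).round(4),np.arctan2(l[1],-l[0]).round(3)) for c0 in cs])
b=W(p,[-.1,0,.181])[0];print("bar",b,"hinge",W(p,[.105,0,.1])[0],p)
for a in (0,38,45,57):
    t=np.radians(a); x=-.205*np.cos(t)+.081*np.sin(t);z=.205*np.sin(t)+.081*np.cos(t)
    print(a,W(p,[.105+x,0,.1+z])[0].round(4), (W(p,[.105+x,0,.1+z])[0]-b).round(4))
C=load("scene1")
E
```

```text
(array([0.00050287, 0.00017819]), np.float64(0.03929046006293844)) [ 0.0003119  -0.00042154]
ptr c [(np.float64(0.0394), np.float64(0.226)), (np.float64(0.0398), np.float64(0.219))]
line mid [(np.float64(0.0196), np.float64(0.193)), (np.float64(0.02), np.float64(0.211))]
line out [(np.float64(0.0289), np.float64(0.2)), (np.float64(0.0293), np.float64(0.212))]
line in [(np.float64(0.0105), np.float64(0.199)), (np.float64(0.0109), np.float64(0.231))]
bar [ 0.42085126 -0.05334123  0.181     ] hinge [ 0.62300378 -0.01929187  0.1       ] [ 0.51946225 -0.03673178  0.16686775]
0 [ 0.4209 -0.0533  0.181 ] [0. 0. 0.]
38 [ 0.5129 -0.0378  0.29  ] [0.092  0.0155 0.109 ]
45 [ 0.5365 -0.0339  0.3022] [0.1157 0.0195 0.1212]
57 [ 0.5799 -0.0266  0.316 ] [0.159  0.0268 0.135 ]
```

```bash
python3 - <<'E'
import cv2
a=cv2.imread("pics/wrist10.png"); cv2.imwrite("pics/w10f.png",a)
E
```

```text
(no output)
```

View pics/w10f.png

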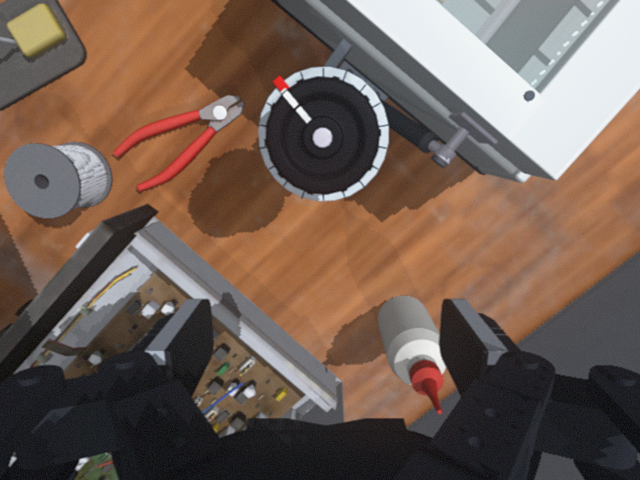

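Request:
jog_arm --plan '[[[-0.02,0.03,0.01],[0,0,-0.12],0.06],[[-0.05,0.07,0.01],[0,0,-0.24],0.055],[[-0.08,0.11,0.01],[0,0,-0.36],0.055],[[-0.11,0.152,0.01],[0,0,-0.48],0.055],[[-0.14,0.193,0.01],[0,0,-0.6],0.055],[[-0.164,0.226,0],[0,0,-0.651],0.055],[[-0.164,0.226,0],[0,0,-0.651],0.055],[[-0.164,0.226,0],[0,0,-0.651],0.055]]'

```text
t: 15.52
ee_pos: [0.4209, -0.053, 0.2738]
eef_rot: [-3.136, 0.004, 0.168]
contact_force: [-0.1, -0.3, 0.6]
gripper_width: 0.0552
```

```bash
python3 look.py 11 wrist; python3 - <<'E'
from h import *
d=load("wrist11");p=np.load("pose.npy")
print(proj(d,W(p,[[-.1,0,.181],[-.1,.04,.181],[-.1,-.04,.181]])))
E
```

```text
{'t': 15.525, 'joint_pos': [-0.249, -0.366, 1.909, 0.004, 1.604, -0.418], 'ee_pos': [0.421, -0.053, 0.274], 'eef_rot': [-3.136, 0.004, 0.168], 'contact_force': [-0.121, -0.28, 0.551], 'moment': [-0.032, -0.037, -0.004], 'gripper_width': 0.055196925003346234}
[[326.08139455 258.31830824]
 [326.15143062 184.92307544]
 [326.0174354  325.34516219]]
```

View pics/wrist11.png

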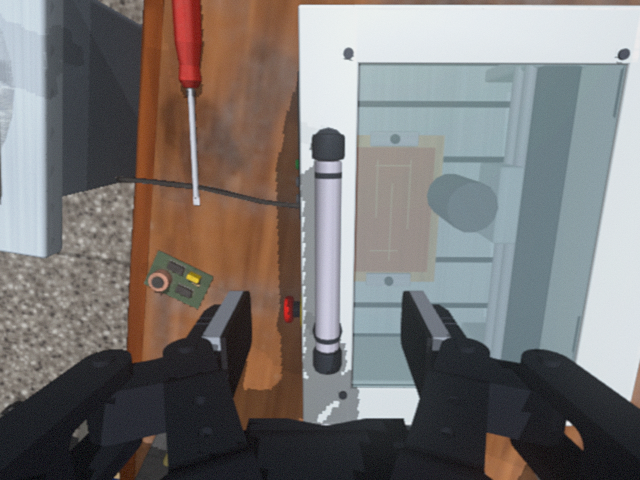

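Request:
jog_arm --plan '[[[0.001,0,-0.03],[0,0,0],0.055],[[0.001,0,-0.06],[0,0,0],0.055],[[0.001,0,-0.08],[0,0,0],0.055],[[0.001,0,-0.09],[0,0,0],0.055],[[0.001,0,-0.09],[0,0,0],0.03],[[0.001,0,-0.09],[0,0,0],0.005],[[0.001,0,-0.09],[0,0,0],0.005],[[0.001,0,-0.09],[0,0,0],0.005]]' --grip_force 60

```text
t: 16.58
ee_pos: [0.4218, -0.0538, 0.1843]
eef_rot: [-3.136, 0.005, 0.167]
contact_force: [-4.1, -3.2, -0.8]
gripper_width: 0.012
```

```bash
python3 look.py 12 wrist scene
```

```text
{'t': 16.575, 'joint_pos': [-0.25, -0.314, 2.032, 0.003, 1.43, -0.418], 'ee_pos': [0.422, -0.054, 0.184], 'eef_rot': [-3.136, 0.005, 0.167], 'contact_force': [-4.086, -3.246, -0.759], 'moment': [-0.438, 0.659, 0.021], 'gripper_width': 0.012003733439527636}
```

View pics/wrist12.png

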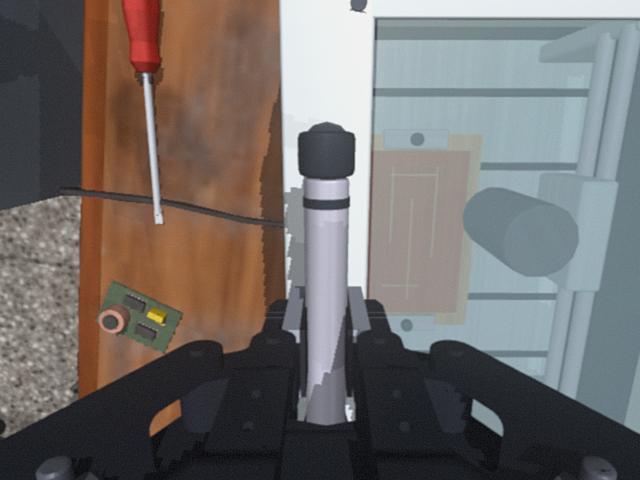

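View pics/scene12.png

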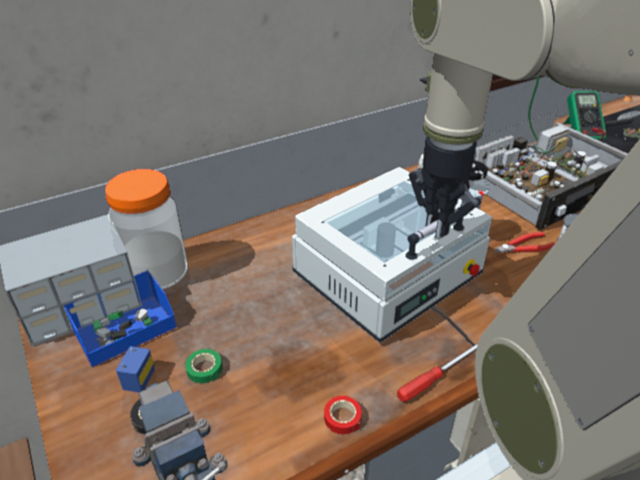

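```bash
cat > arc.py <<'E'
import numpy as np,sys
def sh(a,y=.167):
    t=np.radians(a);dx=.205*(1-np.cos(t))+.081*np.sin(t);dz=.205*np.sin(t)+.081*(np.cos(t)-1)
    return np.array([dx*np.cos(y),dx*np.sin(y),dz])
if __name__=="__main__":
    a0=float(sys.argv[1])
    for a in sys.argv[2:]: print(a,(sh(float(a))-sh(a0)).round(4).tolist())
E
python3 arc.py 0 3 6 9 12 15 18 21 24 27 30 33 36 39 42 45 48 51 54 57
```

```text
3 [0.0045, 0.0008, 0.0106]
6 [0.0095, 0.0016, 0.021]
9 [0.015, 0.0025, 0.0311]
12 [0.021, 0.0035, 0.0409]
15 [0.0276, 0.0046, 0.0503]
18 [0.0346, 0.0058, 0.0594]
21 [0.0421, 0.0071, 0.0681]
24 [0.05, 0.0084, 0.0764]
27 [0.0583, 0.0098, 0.0842]
30 [0.067, 0.0113, 0.0916]
33 [0.0761, 0.0128, 0.0986]
36 [0.0856, 0.0144, 0.105]
39 [0.0953, 0.0161, 0.111]
42 [0.1054, 0.0178, 0.1164]
45 [0.1157, 0.0195, 0.1212]
48 [0.1262, 0.0213, 0.1255]
51 [0.137, 0.0231, 0.1293]
54 [0.1479, 0.0249, 0.1325]
57 [0.159, 0.0268, 0.135]
```

First part of the lift, to about 36°, then check forces.

Request:
jog_arm --plan '[[[0.0045,0.0008,0.0106],[0,0,0],0.005],[[0.0095,0.0016,0.021],[0,0,0],0.005],[[0.015,0.0025,0.0311],[0,0,0],0.005],[[0.021,0.0035,0.0409],[0,0,0],0.005],[[0.0276,0.0046,0.0503],[0,0,0],0.005],[[0.0346,0.0058,0.0594],[0,0,0],0.005],[[0.0421,0.0071,0.0681],[0,0,0],0.005],[[0.05,0.0084,0.0764],[0,0,0],0.005],[[0.0583,0.0098,0.0842],[0,0,0],0.005],[[0.067,0.0113,0.0916],[0,0,0],0.005],[[0.0761,0.0128,0.0986],[0,0,0],0.005],[[0.0856,0.0144,0.105],[0,0,0],0.005],[[0.0856,0.0144,0.105],[0,0,0],0.005]]'

```text
t: 18.3
ee_pos: [0.5084, -0.0394, 0.2896]
eef_rot: [-3.137, 0.004, 0.168]
contact_force: [3.6, -3.3, -5.9]
gripper_width: 0.012
```

```bash
python3 look.py 13 scene; python3 - <<'E'
from rig import r
from arc import sh
import numpy as np
e=r.sense()["ee_pos"]-np.array([.4218,-.0538,.1843]); print(e, sh(36))
E
```

```text
{'t': 18.3, 'joint_pos': [-0.18, -0.123, 1.676, 0.003, 1.594, -0.347], 'ee_pos': [0.508, -0.039, 0.29], 'eef_rot': [-3.137, 0.004, 0.168], 'contact_force': [3.636, -3.332, -5.854], 'moment': [-0.479, -0.641, -0.005], 'gripper_width': 0.012020221516508268}
[0.08624599 0.01431639 0.10508934] [0.08555508 0.01442202 0.10502635]
```

View pics/scene13.png

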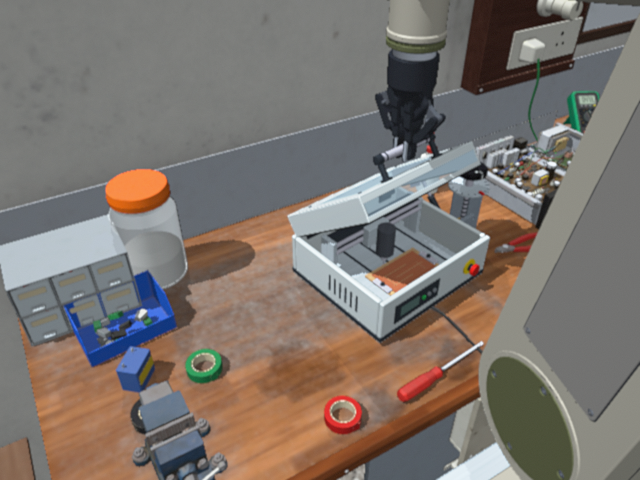

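The hood follows, at about 36° open with low forces. Next is 36° to 57°.

```bash
python3 arc.py 36 39 42 45 48 51 54 57; echo; python3 arc.py 57 55 53 51 49 47 45 43 41 39 38
```

```text
39 [0.0098, 0.0016, 0.0059]
42 [0.0198, 0.0033, 0.0113]
45 [0.0301, 0.0051, 0.0162]
48 [0.0407, 0.0069, 0.0205]
51 [0.0515, 0.0087, 0.0243]
54 [0.0624, 0.0105, 0.0274]
57 [0.0735, 0.0124, 0.03]

55 [-0.0074, -0.0012, -0.0017]
53 [-0.0148, -0.0025, -0.0036]
51 [-0.022, -0.0037, -0.0058]
49 [-0.0292, -0.0049, -0.0082]
47 [-0.0363, -0.0061, -0.0109]
45 [-0.0434, -0.0073, -0.0138]
43 [-0.0503, -0.0085, -0.017]
41 [-0.0571, -0.0096, -0.0204]
39 [-0.0637, -0.0107, -0.0241]
38 [-0.067, -0.0113, -0.026]
```

Request:
jog_arm --plan '[[[0.0095,0.0016,0.006],[0,0,0],0.005],[[0.0195,0.0033,0.0114],[0,0,0],0.005],[[0.0297,0.005,0.0162],[0,0,0],0.005],[[0.0403,0.0068,0.0205],[0,0,0],0.005],[[0.051,0.0086,0.0243],[0,0,0],0.005],[[0.062,0.0105,0.0275],[0,0,0],0.005],[[0.073,0.0123,0.03],[0,0,0],0.005],[[0.073,0.0123,0.03],[0,0,0],0.005],[[0.073,0.0123,0.03],[0,0,0],0.005],[[0.073,0.0123,0.03],[0,0,0],0.005]]'

```text
t: 19.6
ee_pos: [0.5813, -0.0273, 0.319]
eef_rot: [-3.137, 0.006, 0.167]
contact_force: [2.9, -5.6, -9.5]
gripper_width: 0.0118
```

```bash
python3 look.py 14 scene side; python3 - <<'E'
from rig import r
from arc import sh
import numpy as np
e=r.sense()["ee_pos"]-np.array([.4218,-.0538,.1843]); c,s=np.cos(.167),np.sin(.167)
dx=e[0]*c+e[1]*s; print("angle",np.degrees(np.arctan2(e[2]+.081,.205-dx)-np.arctan2(.081,.205)),np.hypot(e[2]+.081,.205-dx),np.hypot(.081,.205))
E
```

```text
{'t': 19.6, 'joint_pos': [-0.137, 0.07, 1.434, 0.003, 1.645, -0.304], 'ee_pos': [0.581, -0.027, 0.319], 'eef_rot': [-3.137, 0.006, 0.167], 'contact_force': [2.93, -5.574, -9.451], 'moment': [-0.683, -0.446, 0.031], 'gripper_width': 0.011795752202775431}
angle 57.08395011412077 0.21998595937179624 0.22042232191862965
```

View pics/side14.png

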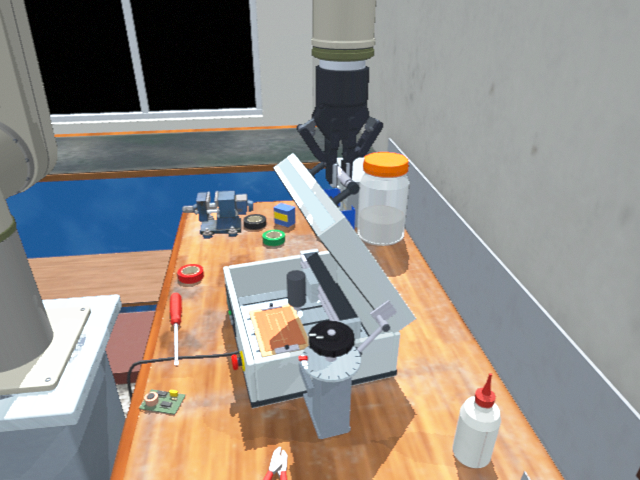

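Request:
jog_arm --plan '[[[-0.0074,-0.0012,-0.0017],[0,0,0],0.005],[[-0.0148,-0.0025,-0.0036],[0,0,0],0.005],[[-0.022,-0.0037,-0.0058],[0,0,0],0.005],[[-0.0292,-0.0049,-0.0082],[0,0,0],0.005],[[-0.0363,-0.0061,-0.0109],[0,0,0],0.005],[[-0.0434,-0.0073,-0.0138],[0,0,0],0.005],[[-0.0503,-0.0085,-0.017],[0,0,0],0.005],[[-0.0571,-0.0096,-0.0204],[0,0,0],0.005],[[-0.0637,-0.0107,-0.0241],[0,0,0],0.005],[[-0.067,-0.0113,-0.026],[0,0,0],0.005],[[-0.067,-0.0113,-0.026],[0,0,0],0.005],[[-0.067,-0.0113,-0.026],[0,0,0],0.005],[[-0.067,-0.0113,-0.026],[0,0,0],0.005],[[-0.067,-0.0113,-0.026],[0,0,0],0.005],[[-0.067,-0.0113,-0.026],[0,0,0],0.005]]'

```text
t: 21.58
ee_pos: [0.5144, -0.0385, 0.2932]
eef_rot: [-3.137, 0.006, 0.167]
contact_force: [0.3, -0.5, -1.1]
gripper_width: 0.012
```

```bash
python3 look.py 15 scene side wrist; python3 - <<'E'
from rig import r
import numpy as np
q=r.sense();print(q["qd"].round(3),q["contact_force"])
e=q["ee_pos"]-np.array([.4218,-.0538,.1843]); c,s=np.cos(.167),np.sin(.167)
dx=e[0]*c+e[1]*s; print("angle",np.degrees(np.arctan2(e[2]+.081,.205-dx)-np.arctan2(.081,.205)))
E
```

```text
{'t': 21.575, 'joint_pos': [-0.176, -0.106, 1.654, 0.003, 1.6, -0.343], 'ee_pos': [0.514, -0.038, 0.293], 'eef_rot': [-3.137, 0.006, 0.167], 'contact_force': [0.318, -0.5, -1.13], 'moment': [0.057, -0.017, 0.019], 'gripper_width': 0.012044126669245023}
[-0.     0.001  0.002  0.     0.002 -0.001] [ 0.64013738 -0.23911242 -0.65851096]
angle 38.071423553420686
```

View pics/side15.png

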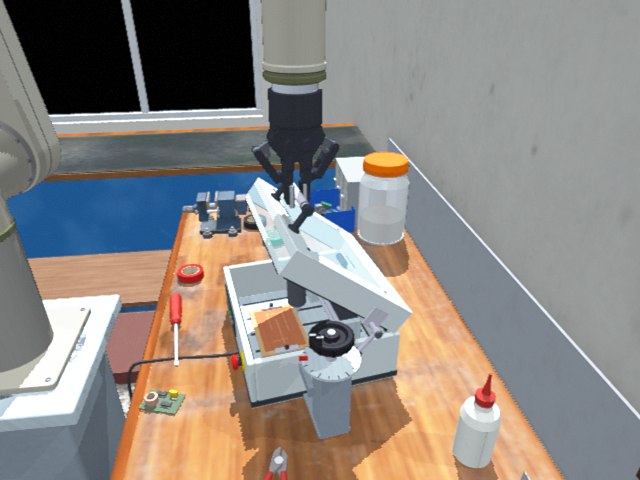

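View pics/wrist15.png

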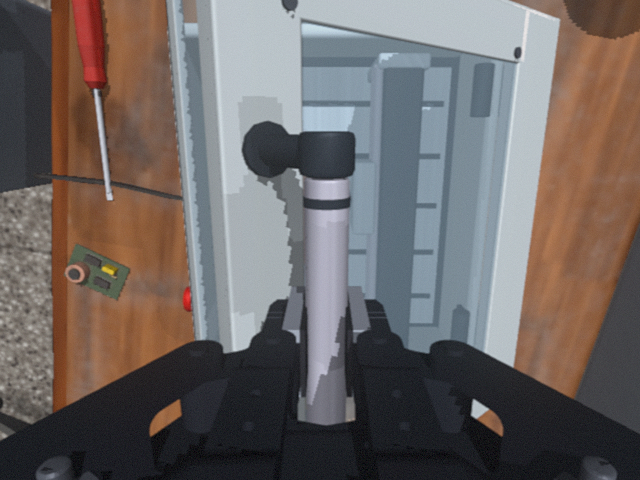

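The bar is still in the pads, the hood is at about 38° and steady, and the wheel's line in the side picture, near (315,336), still faces the pointer. Handing in.

```bash
python3 -c "
from rig import r
print(r.hand_in()); print(r.sense()['ee_pos'])"
```

```text
the job is handed in; nothing more can be done
None
the job is handed in; nothing more can be done
```

The job is handed in at t ≈ 21.6 s: the wheel is set to the red pointer and the hood is held steady by the bar at about 38°.

- **Wheel:** With the hood shut, I turned the handwheel clockwise about 3.7 rad in one grip. A look from straight above showed it about 0.04 rad short, so I regripped and nudged it on. The last overhead picture put the white line at about 0.21 rad and the pointer at about 0.215 rad. I saw no sign that the ring had moved.
- **Hood:** I lifted it by the bar to a measured 57.1°, then eased it back to 38.1°. The angles come from the gripper's position along the bar's arc. The bar was gripped, the arm was at rest and the wrist force was about 1 N. I didn't touch anything else on the bench.
- **Checks that disagreed:** Earlier oblique pictures of the wheel differed from each other by up to about 0.1 rad because of parallax and the roughly 2 mm camera calibration. I relied on the overhead view, which agreed with the angle the gripper had turned to within about 0.01 rad.

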